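# Brush workshop: park the crate of red handles behind the lip of its loading stand

## Robot

A 6-joint arm with a two-finger parallel gripper is mounted at the origin on the work surface. World frame = base frame: x ahead of the robot, y to its left, z up, the work surface at z = 0. Lengths are in mm, angles in rad, forces in N, time in s.
With the tool pointing down it reaches from about 400 to 825 mm from the base axis. Payload 7 kg.
Tool frame: the origin (TCP) lies at the very end of the fingers, on their centre line; the grasp point (between the pads) lies 19 mm behind it; z points along the fingers, y is the direction in which the jaws open and shut (so a half turn about z gives the same grasp; the last joint's range is limited). The gripper opens to 88 mm and grips with 3 to 60 N. Pads are 19 mm wide; open, the fingers measure 130 mm over their backs; the gripper's body (78 mm by 193 mm) begins 47 mm behind the grasp point.
Start: joints at [-1.004, 0.359, 0.012, 0, -1.224, -0.288], TCP at [185.735, -648.92, 226.561] pointing down, gripper open.
Joint ranges: [-3.07, 3.07], [-1.43, 2.12], [-1.02, 1.25], [-3.03, 1.67], [-3.05, -0], [-3.03, 3.03]. Speed limits (rad/s): [2.39, 2.39, 3.01, 3.14, 3.14, 3.14].

## Interface

Orientations are given as a rotation vector (axis times angle).
In Python, from rig import manip, eyes, spotter gives the robot as it stands.
- The arm moves only by the tool step_arm, never from a script. Its argument "series" is a list that holds one entry, the list of rows, each a list of 4 numbers: the shift along the world's x, y, z normalised to -1 to 1, where 1 is 0.15 m, then the turn about the world's z normalised to -1 to 1, where 1 is 45 degrees. A call has 1 to 5 rows; each row is the pose to reach, as a shift and turn from the pose commanded when the call began; what a row does not reach only later rows make up. A row lasts 1/12 s, in which the tool goes at most 41.7 mm and 7.16 degrees, less where a joint would pass 70% of its speed; a pose out of reach is approached as far as the arm can. A call with a number of a shift or a turn outside -1 to 1 is refused whole. A call with a gripper value outside its range is refused whole. "grip" is the gripper command: -1 is shut, 1 is fully open, values between are in proportion, set as the call begins (left out, the last holds). The fingers move at their own pace and stop on an object; "force" is the grip in N (left out, the last holds). Time passes only in rows, so rows that repeat a pose let the fingers close. It gives the time, the measured TCP pose, the force and the opening at its end, in the units of the state.
- manip.read_state(): the state, without advancing time (a new reading comes with each control period).
- eyes.camera(name): name is "scene" or "top" or "wrist"; returns a dict with "img" (384x512x3 uint8, red, green, blue), "range_z" (384x512 float32, mm along the optical axis (not along the pixel's ray), 0 where there is no reading), "mtx" (3x3 intrinsics, pixels), "rvec" (rotation vector, rad) and "tvec" (3), from world to camera coordinates, as OpenCV has them; the wrist camera has in their place "hand_eye" (4x4, takes a point from camera to tool coordinates, whose origin is the TCP and whose axes are the flange's). Camera axes: x right, y down, z forward; pixel columns grow to the right and rows downward; lengths in mm; the calibration is good to about 2 mm. A picture is of the moment at which its call begins: read the wrist's pose just before it.
- manip.close_job(): hands the job in, once; it reports no verdict.
Trained networks look in a picture, given as the dict that the camera call returned (one of the last four; its "shot" number tells which), for a name from the list of things; names that differ only in an ending like _2 or _b are one class to them, and where a whole thing is asked for, a point or a joint stands for the part that bears it (a point fixed in the world has none). Each returns a list of dicts, best first, with "conf" (0 to 1); they miss things now and then, are a little off and sometimes report something else, mostly with a low value. They report only what shows in the picture. A call takes as long as a camera call.
- spotter.search_frame(picture, query): "centre" ([x, y, z] in mm, in world coordinates, good to about 4 mm: the middle of the surface that is visible of it).
The state is a dict: "clock": time; "joints": joint angles; "dq": joint speeds; "joint_efforts": joint torques, N m; "ee_pos": TCP position; "tcp_rot": TCP orientation; "wrist_force": force on the tool from outside, world axes, zero at the start; "moment": the same for the moment, N m; "opening": opening from 0.0 (shut) to 1.0 (fully open).
Only numpy, scipy, OpenCV 4.12 (cv2) and the standard library are available. Lean on these libraries where they do the work, as an engineer would, in place of code of your own. Each camera call takes 0.05 s, during which the arm holds its last target.

## Task

Two small wooden crates of brush handles stand at the foot of a two-lane loading stand. Push the crate with the red handles up the ramp of its own lane, without lifting it, until its trailing edge drops behind the brass lip and it sits flat in the bay at the top. Leave the crate with the black handles where it is.

Things in the scene. Friction and masses are not known exactly. Their poses are not given: they have to be found in the camera images.
- red_crate_center (a point): centre (half-way up) of the crate to push: an open-looking pale wooden crate with red brush handles lying in it; 100 mm long, 100 mm wide, 60 mm high, upright waxed sides that slide easily (friction 0.25 to 0.4), 0.3 to 0.65 kg, too wide to grasp. Its x axis points roughly uphill (within 4 degrees), z up. It starts on the flat run-in board of either lane of the stand.
- black_crate_center (a point): centre of the other crate, of the same make and size but with black handles; it stands in the other lane and is to stay there.
- stand: fixed wooden two-lane loading stand, 480 mm long (x) by 274 wide (y), origin at bench height under its middle; x points uphill, y across, z up. The lanes are alike, 116 mm wide inside, centred at y = +65 and -65 mm, with rails 14 mm thick and 14 mm high at their sides. In mm: flat run-in board, top z = 6, from x = -240 (open end) to -26; then a ramp rising to z = 30 at x = 84.
- stand_lip (a point): point on the stand's middle line at the uphill top edge of the brass lips: x = 100, z = 30 mm in the stand's axes. Each lip is flat-topped, 16 mm long, upright on its far side. Beyond it the grey bay floor lies 12 mm lower and runs 125 mm to an end stop 30 mm high above it; bay rails reach z = 28. A parked crate's trailing face is 0 to 25 mm beyond this edge, its centre at z = 48.

How it is judged:
By the outcome, as a careful person would: the job done as asked, in the order asked, and still so for the second after the job is handed in, with the robot touching nothing.
It also fails if it takes over 35 s, if anything falls off the work surface, if the arm or the gripper's body presses on something with over 40 N, if the wrist force passes 120 N, or if a joint passes its speed limit or range.

## Working session

There is one attempt and no reset: what is moved stays moved. The work goes in short steps, Python scripts to look and compute and a tool call to move; the robot and the scene stay as the last step left them, time stands still between calls to the robot, and variables do not carry over. Pictures are saved under pics/ and viewed, and the job is handed in when it is done.

Besides the shell and the picture viewer there is one more tool, called after ">>>" by a JSON object that holds its "api" and its "payload". step_arm: Moves the arm, as the interface text tells. Its arguments: {"type":"object","properties":{"series":{"type":"array"},"grip":{"type":"number"},"force":{"type":"number"}},"required":["series"]}

```bash
mkdir -p pics; cat > h.py <<'E'
import numpy as np, cv2
from rig import manip, eyes, spotter
def w(pic,u,v,d=None):
    K=pic["mtx"];R=cv2.Rodrigues(np.array(pic["rvec"]))[0];t=np.array(pic["tvec"]).ravel()
    d=pic["range_z"][int(v),int(u)] if d is None else d
    p=np.linalg.inv(K)@np.array([u,v,1.])*d
    return R.T@(p-t)
def cloud(pic):
    K=pic["mtx"];R=cv2.Rodrigues(np.array(pic["rvec"]))[0];t=np.array(pic["tvec"]).ravel()
    v,u=np.mgrid[:384,:512];d=pic["range_z"]
    p=np.stack([(u-K[0,2])/K[0,0]*d,(v-K[1,2])/K[1,1]*d,d],-1)
    return (p-t)@R
E
python3 - <<'E'
from h import *
for n in("scene","top"):
    p=eyes.camera(n);cv2.imwrite(f"pics/{n}0.png",p["img"][...,::-1])
    np.savez(f"{n}0.npz",**{k:p[k] for k in("img","range_z","mtx","rvec","tvec")})
    for q in("red_crate_center","black_crate_center","stand","stand_lip"):
        print(n,q,[(np.round(r["centre"],1).tolist(),round(r["conf"],2)) for r in spotter.search_frame(p,q)])
print(manip.read_state())
E
```

```text
scene red_crate_center [([489.1, 139.1, 60.7], 0.7)]
scene black_crate_center [([622.7, 127.7, 62.2], 0.71)]
scene stand [([579.4, -6.7, 15.9], 0.59)]
scene stand_lip [([580.0, -7.2, 13.7], 0.71)]
top red_crate_center [([468.1, 129.9, 62.7], 0.94)]
top black_crate_center [([594.2, 111.8, 61.9], 0.59), ([537.5, -41.1, 17.3], 0.3)]
top stand [([540.2, -41.6, 15.6], 0.87)]
top stand_lip [([538.1, -37.0, 19.7], 0.94)]
{'clock': 0.5, 'joints': array([-1.00392699e+00,  3.58622084e-01,  1.18719955e-02, -6.53190222e-05,
       -1.22409626e+00, -2.88097074e-01]), 'dq': array([-4.29329172e-04, -1.63612937e-03, -6.76068294e-05,  1.01051362e-03,
       -1.32186477e-03, -1.29968183e-04]), 'joint_efforts': array([ 4.37428498e-04, -5.81797349e+01,  2.93065631e+01,  6.99709296e+00,
        1.18037401e-02, -4.47017067e-05]), 'ee_pos': array([ 185.72797769, -648.89838665,  226.52295989]), 'tcp_rot': array([-4.36438467e-01,  3.11109384e+00,  1.11511204e-04]), 'wrist_force': array([-0.64085485,  0.23472394,  0.13565336]), 'moment': array([-0.04472676,  0.02323274,  0.0067805 ]), 'opening': 0.9997424179106874}
```

View pics/top0.png

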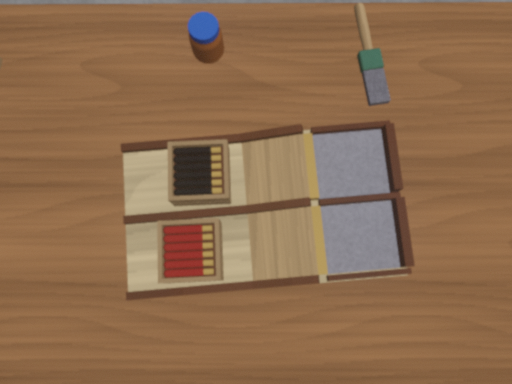

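View pics/scene0.png

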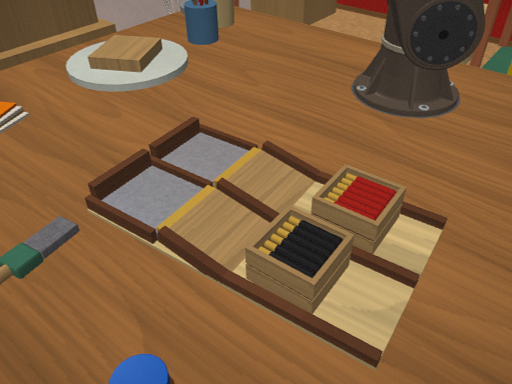

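The top view shows the red crate around pixel (190, 250) in the lower lane, with the black crate at (199, 171) in the upper lane and uphill to the right. The scene view agrees on which crate is in which lane. The two views give different positions, so I'll check them with geometry.

```bash
python3 - <<'E'
from h import *
for n in("scene","top"):
    p=dict(np.load(n+"0.npz")); c=cloud(p)
    print(n,"cam pos",(-cv2.Rodrigues(p["rvec"])[0].T@p["tvec"].ravel()).round(0))
    pts={"top":[("runin end L",126,215),("red top corners",159,221),("",222,222),("",222,281),("",159,281),("lip mid far",316,201),("rail corner",122,150),("rail corner low",128,296),("blk",169,142),("",229,140),("table",300,350),("bench",80,100)],
     "scene":[("red c",345,168),("",405,202),("",373,236),("",313,202),("rail corner near",378,358),("rail corner far",446,220),("table",300,60)]}[n]
    for l,u,v in pts: print(l,u,v,w(p,u,v).round(1))
    # crate top: z near 66
    X=c.reshape(-1,3);im=p["img"].reshape(-1,3).astype(int)
    red=(im[:,0]>130)&(im[:,1]<50)&(abs(X[:,0]-500)<150)&(abs(X[:,1]-130)<80)
    print("red px mean",X[red].mean(0).round(1),red.sum(), X[red].std(0))
    tb=X[(X[:,2]>-25)&(X[:,2]<25)]; print(np.histogram(tb[:,2],bins=25,range=(-25,25))[0])
E
```

```text
scene cam pos [940. 324. 468.]
red c 345 168 [432.3  83.9  65.9]
 405 202 [3.706e+02 1.682e+02 2.000e-01]
 373 236 [516.1 178.2  43.6]
 313 202 [520.4  83.7  56.7]
rail corner near 378 358 [658.1 261.2  19.6]
rail corner far 446 220 [370.3 235.9  -0.8]
table 300 60 [ 1.900e+00 -2.911e+02  2.000e-01]
red px mean [468.8 139.   61.3] 1284 [21.90791413 17.23357692  1.35873188]
[   67    58    75    64    69    62    69    67    68    62   110 13242
 84944 15570  1801  7365  2046  1560  2038  1977  2379  8903  5589  1819
  1553]
top cam pos [417.  11. 813.]
runin end L 126 215 [535.3 249.1   5.1]
red top corners 159 221 [516.6 177.5  64. ]
 222 222 [522.3  80.    5.2]
 222 281 [420.4  78.8   5.4]
 159 281 [420.5 174.3  63.1]
lip mid far 316 201 [559.1 -85.6   4.8]
rail corner 122 150 [650.  258.   18.2]
rail corner low 128 296 [396.1 234.9  19.3]
blk 169 142 [650.4 165.7  63.1]
 229 140 [667.5  68.1  18.8]
table 300 350 [305.4 -53.4  -3.3]
bench 80 100 [750.7 345.5   2.3]
red px mean [470.  132.8  60. ] 80 [19.71145046 12.44103404  1.48810908]
[    0     0     0     0     0     0     0     0     0   194  8238 55606
 67208 15775  4081  4298  1514   839   848  1379  5080  6903  3416  1315
  1054]
```

```bash
cat >> h.py <<'E'
def model(x,y):
    surf=np.interp(x,[-240,-26,84,100,100.01,225,225.01,240],[6,6,30,30,18,18,48,48])
    rail=np.interp(x,[-240,-26,84,100,100.01,225,225.01,240],[20,20,44,44,28,28,48,48])
    r=(abs(y)>123)|(abs(y)<7)
    z=np.where(r,rail,surf)
    return np.where((abs(x)>240)|(abs(y)>137),0,z)
def crate_rect(X,c0,zmin=55):
    m=(X[:,2]>zmin)&(X[:,2]<85)&(np.linalg.norm(X[:,:2]-c0,axis=1)<85)
    r=cv2.minAreaRect(X[m][:,:2].astype(np.float32)); return r,m.sum()
E
python3 - <<'E'
from h import *
from scipy.optimize import minimize
for n in("scene","top"):
    p=dict(np.load(n+"0.npz")); X=cloud(p).reshape(-1,3)[p["range_z"].ravel()>0]
    m=(X[:,0]>300)&(X[:,0]<760)&(X[:,1]>-260)&(X[:,1]<330)&(X[:,2]>-12)&(X[:,2]<52)
    for c in((469,130),(610,115)): m&=~((abs(X[:,0]-c[0])<68)&(abs(X[:,1]-c[1])<68))
    Y=X[m];Y=Y[::max(1,len(Y)//20000)]
    def f(q,full=False):
        c,s=np.cos(q[2]),np.sin(q[2]);dx=Y[:,0]-q[0];dy=Y[:,1]-q[1]
        r=Y[:,2]-model(c*dx+s*dy,-s*dx+c*dy)-q[3]-q[4]*dx/100-q[5]*dy/100
        return np.minimum(abs(r),8).mean()
    best=None
    for a in(-95,-90,-85,-80):
      for x0 in (525,540,555):
        for y0 in (0,20,-20):
          s=minimize(f,[x0,y0,np.radians(a),0,0,0],method="Nelder-Mead",options=dict(maxiter=800,initial_simplex=None))
          if best is None or s.fun<best.fun: best=s
    q=best.x; print(n,q[:2].round(1),np.degrees(q[2]).round(2),q[3:].round(2),best.fun)
    for c in((469,130),(610,115)): print(crate_rect(X,np.array(c)), crate_rect(X,np.array(c),61))
E
```

```text
scene [545.2  11. ] -85.26 [ 0.  0. -0.] 1.2908162166846135
(((486.1726379394531, 129.2654571533203), (135.3751983642578, 101.33734893798828), 2.658592462539673), np.int64(3544)) (((486.17486572265625, 129.2554931640625), (135.37222290039062, 101.3266830444336), 2.6391491889953613), np.int64(2153))
(((602.8985595703125, 116.82958221435547), (102.39169311523438, 101.26740264892578), 1.9851341247558594), np.int64(5014)) (((602.8985595703125, 116.82958221435547), (102.39169311523438, 101.26740264892578), 1.9851341247558594), np.int64(3144))
top [546.    9.9] -85.18 [-0.    0.01 -0.  ] 1.482830001727119
(((486.41143798828125, 129.40518188476562), (134.22415161132812, 100.53526306152344), 2.637314796447754), np.int64(3405)) (((486.402587890625, 129.423828125), (134.2781524658203, 100.41281127929688), 2.7429115772247314), np.int64(1845))
(((602.271728515625, 116.27928924560547), (100.63024139404297, 100.19487762451172), 2.3260974884033203), np.int64(3187)) (((602.271728515625, 116.27928924560547), (100.63024139404297, 100.19487762451172), 2.3260974884033203), np.int64(1734))
```

Both views agree on the stand: centre (545.6, 10.5), yaw -85.2°. The red crate is in the y=-65 lane with its trailing face near stand x=-175. I'll move behind it with the jaws across the lane.

>>> {"api": "step_arm", "payload": {"series": [[[0.14,0.2,0,0.117],[0.28,0.4,0,0.234],[0.42,0.6,0,0.35],[0.56,0.8,0,0.467],[0.7,1,0,0.584]]], "grip": -0.1}}

```text
clock: 0.92
ee_pos: [291.3, -497.6, 226.6]
tcp_rot: [-1.138, 2.928, -0.0]
wrist_force: [1.3, 0.3, -0.1]
opening: 0.683
```

>>> {"api": "step_arm", "payload": {"series": [[[0.14,0.2,0,0.117],[0.28,0.4,0,0.234],[0.42,0.6,0,0.35],[0.56,0.8,0,0.467],[0.7,1,0,0.584]]]}}

```text
clock: 1.33
ee_pos: [396.5, -347.3, 226.9]
tcp_rot: [-1.775, 2.592, -0.001]
wrist_force: [0.7, -1.0, -0.5]
opening: 0.458
```

>>> {"api": "step_arm", "payload": {"series": [[[0.14,0.2,0,0.117],[0.28,0.4,0,0.234],[0.42,0.6,0,0.35],[0.56,0.8,0,0.467],[0.7,1,0,0.584]]]}}

```text
clock: 1.75
ee_pos: [501.5, -197.2, 227.0]
tcp_rot: [-2.317, 2.12, -0.001]
wrist_force: [0.5, -0.9, -0.2]
opening: 0.448
```

>>> {"api": "step_arm", "payload": {"series": [[[-0.02,0.2,0,0],[-0.04,0.4,0,0],[-0.06,0.6,0,0],[-0.07,0.8,0,0],[-0.08,1,0,0]]]}}

```text
clock: 2.17
ee_pos: [488.4, -47.5, 226.8]
tcp_rot: [-2.312, 2.126, -0.001]
wrist_force: [0.9, 0.7, -0.2]
opening: 0.452
```

>>> {"api": "step_arm", "payload": {"series": [[[-0.02,0.2,0,0],[-0.04,0.4,0,0],[-0.06,0.6,0,0],[-0.07,0.8,0,0],[-0.08,1,0,0]]]}}

```text
clock: 2.58
ee_pos: [476.3, 102.5, 227.0]
tcp_rot: [-2.312, 2.125, -0.0]
wrist_force: [1.0, -0.1, -0.2]
opening: 0.452
```

>>> {"api": "step_arm", "payload": {"series": [[[-0.02,0.2,0,0],[-0.04,0.4,0,0],[-0.06,0.6,0,0],[-0.08,0.78,0,0],[-0.08,0.78,0,0]]]}}

```text
clock: 3.0
ee_pos: [464.7, 221.9, 226.6]
tcp_rot: [-2.315, 2.122, 0.0]
wrist_force: [0.0, -0.2, 0.2]
opening: 0.448
```

>>> {"api": "step_arm", "payload": {"series": [[[0,0,-0.25,0],[0,0,-0.5,0],[0,0,-0.75,0],[-0.013,0,-1,0]]]}}

```text
clock: 3.33
ee_pos: [463.0, 218.2, 75.7]
tcp_rot: [-2.312, 2.125, -0.0]
wrist_force: [1.8, 1.1, -0.0]
opening: 0.449
```

>>> {"api": "step_arm", "payload": {"series": [[[0,0,-0.1,0],[0,0,-0.2,0],[0,0,-0.28,0],[0,0,-0.32,0],[0,0,-0.32,0]]]}}

```text
clock: 3.75
ee_pos: [462.2, 217.4, 27.5]
tcp_rot: [2.311, -2.125, -0.0]
wrist_force: [0.2, -0.6, 0.3]
opening: 0.453
```

```bash
cat > look.py <<'E'
import sys
from h import *
t=sys.argv[1]
st=manip.read_state()
im=[]
for n in("top","scene"):
    p=eyes.camera(n); im.append(p["img"][...,::-1])
    X=cloud(p).reshape(-1,3); I=p["img"].reshape(-1,3).astype(int)
    r=(I[:,0]>110)&(I[:,1]<55)&(I[:,2]<70)&(abs(X[:,0]-480)<80)&(X[:,1]<200)&(X[:,1]>-230)&(X[:,2]>40)
    print(n,"red mean",X[r].mean(0).round(1),[ (np.round(q["centre"],1).tolist(),round(q["conf"],2)) for k in("red_crate_center","black_crate_center") for q in spotter.search_frame(p,k)[:1]])
cv2.imwrite(f"pics/{t}.png",cv2.resize(np.hstack(im),(800,300)))
d=st["ee_pos"][:2]-np.array([545.6,10.5]);a=np.radians(-85.2);c,s=np.cos(a),np.sin(a)
print("tcp stand",(c*d[0]+s*d[1]).round(1),(-s*d[0]+c*d[1]).round(1),st["ee_pos"][2].round(1),st["wrist_force"].round(1),st["clock"])
E
python3 look.py a1
```

```text
top red mean [466.  140.9  61.7] [([469.8, 127.3, 62.4], 0.71), ([593.5, 110.5, 59.0], 0.59)]
scene red mean [470.5 134.9  61.5] [([495.0, 128.4, 59.0], 0.61), ([625.3, 122.1, 64.1], 0.82)]
tcp stand -213.2 -65.7 27.5 [ 0.2 -0.6  0.3] 3.75
```

View pics/a1.png

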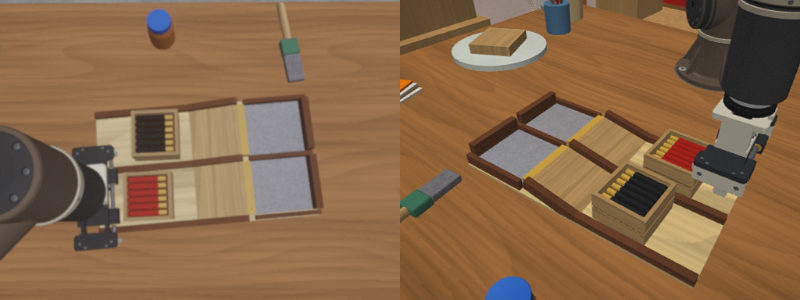

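The gripper is in the lane behind the red crate, with the crate at about (147, 195) in the left half of the picture, clear of the rails and the black crate. Starting the push.

>>> {"api": "step_arm", "payload": {"series": [[[0.005,-0.06,0,0],[0.01,-0.12,0,0],[0.015,-0.18,0,0],[0.02,-0.24,0,0],[0.025,-0.3,0,0]]]}}

```text
clock: 4.47
ee_pos: [466.7, 172.1, 28.7]
tcp_rot: [-2.312, 2.126, -0.0]
wrist_force: [0.5, 1.1, 0.5]
opening: 0.448
```

>>> {"api": "step_arm", "payload": {"series": [[[0.005,-0.06,0,0],[0.01,-0.12,0,0],[0.015,-0.18,0,0],[0.02,-0.24,0,0],[0.025,-0.3,0,0]]]}}

```text
clock: 4.88
ee_pos: [470.5, 127.3, 28.6]
tcp_rot: [-2.313, 2.126, -0.0]
wrist_force: [-0.1, 2.9, 0.7]
opening: 0.45
```

```bash
python3 look.py a2
```

```text
top red mean [468.4  80.4  69. ] [([475.7, 57.0, 65.7], 0.69), ([606.0, 101.5, 62.7], 0.75)]
scene red mean [481.3  52.1  66.3] [([522.5, 41.0, 60.5], 0.93), ([623.1, 129.2, 62.9], 0.96)]
tcp stand -122.7 -65.1 28.6 [-0.1  2.9  0.7] 4.8833
```

View pics/a2.png

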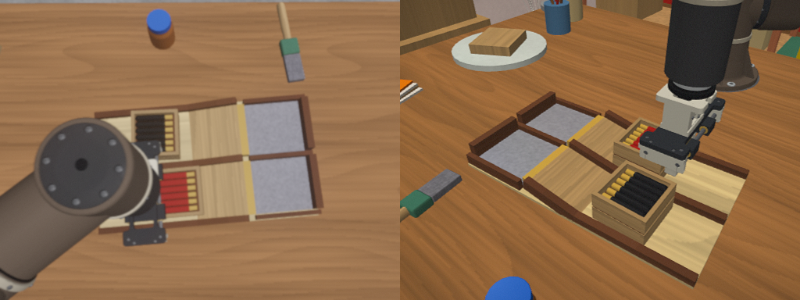

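>>> {"api": "step_arm", "payload": {"series": [[[0.005,-0.06,0.01,0],[0.01,-0.12,0.02,0],[0.015,-0.18,0.03,0],[0.02,-0.24,0.04,0],[0.025,-0.3,0.05,0]]]}}

```text
clock: 5.6
ee_pos: [474.0, 82.1, 36.2]
tcp_rot: [-2.313, 2.126, 0.0]
wrist_force: [-1.3, 2.0, -0.7]
opening: 0.453
```

>>> {"api": "step_arm", "payload": {"series": [[[0.005,-0.06,0.01,0],[0.01,-0.12,0.02,0],[0.015,-0.18,0.03,0],[0.02,-0.24,0.04,0],[0.025,-0.3,0.05,0]]]}}

```text
clock: 6.02
ee_pos: [477.8, 37.1, 43.7]
tcp_rot: [-2.313, 2.126, 0.0]
wrist_force: [0.5, 2.3, 0.5]
opening: 0.454
```

```bash
python3 look.py a3
```

```text
top red mean [465.  -22.4  74.1] [([470.8, -44.7, 80.1], 0.67), ([638.7, 153.9, 66.1], 0.51)]
scene red mean [521.2 -38.5  79.8] [([530.4, -34.0, 60.6], 0.75), ([623.8, 125.0, 60.4], 0.73)]
tcp stand -32.2 -65.3 43.7 [0.5 2.3 0.5] 6.0167
```

View pics/a3.png

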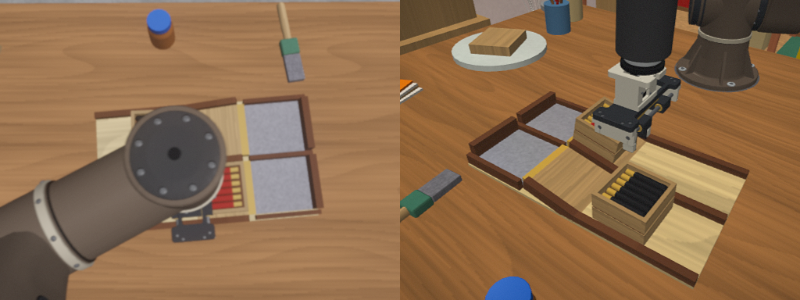

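The crate's nose is on the ramp, the rear contact is square and forces stay near 2 N. Continuing up.

>>> {"api": "step_arm", "payload": {"series": [[[0.005,-0.06,0.01,0],[0.01,-0.12,0.02,0],[0.015,-0.18,0.03,0],[0.02,-0.24,0.04,0],[0.025,-0.3,0.05,0]]]}}

```text
clock: 6.73
ee_pos: [481.7, -7.8, 51.4]
tcp_rot: [-2.313, 2.126, -0.0]
wrist_force: [-0.5, 0.9, -0.3]
opening: 0.452
```

>>> {"api": "step_arm", "payload": {"series": [[[0.005,-0.06,0.01,0],[0.01,-0.12,0.02,0],[0.015,-0.18,0.03,0],[0.02,-0.24,0.04,0],[0.025,-0.3,0.05,0]]]}}

```text
clock: 7.15
ee_pos: [485.1, -53.0, 58.6]
tcp_rot: [2.312, -2.126, -0.0]
wrist_force: [0.2, 1.2, -0.0]
opening: 0.451
```

```bash
python3 look.py a4
```

```text
top red mean [nan nan nan] [([449.4, -146.5, 78.1], 0.86), ([615.1, 117.0, 62.9], 0.66)]
scene red mean [ 528.2 -133.9   78.6] [([538.5, -101.8, 59.2], 0.7), ([620.9, 126.9, 63.4], 0.95)]
tcp stand 58.3 -65.6 58.6 [ 0.2  1.2 -0. ] 7.15look.py:10: RuntimeWarning: Mean of empty slice.
  print(n,"red mean",X[r].mean(0).round(1),[ (np.round(q["centre"],1).tolist(),round(q["conf"],2)) for k in("red_crate_center","black_crate_center") for q in spotter.search_frame(p,k)[:1]])
  ret = um.true_divide(
```

View pics/a4.png

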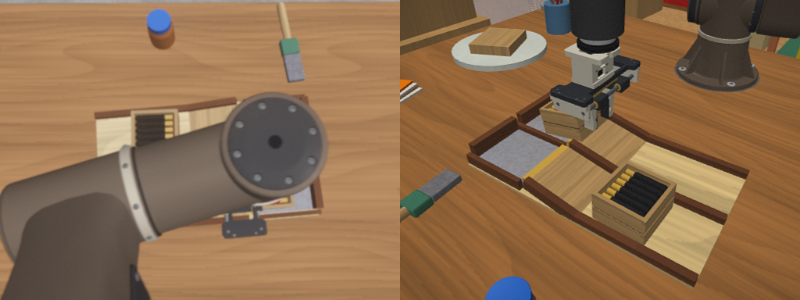

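The crate is over the lip, nose tipping into the bay. Pushing about 44 mm more, with the tip slightly lower.

>>> {"api": "step_arm", "payload": {"series": [[[0.005,-0.06,-0.01,0],[0.01,-0.12,-0.02,0],[0.015,-0.18,-0.03,0],[0.02,-0.235,-0.04,0],[0.025,-0.285,-0.05,0]]]}}

```text
clock: 7.87
ee_pos: [489.0, -95.7, 50.8]
tcp_rot: [2.312, -2.126, -0.0]
wrist_force: [0.2, 0.8, 1.0]
opening: 0.452
```

```bash
python3 look.py a5 2>/dev/null
```

```text
top red mean [nan nan nan] [([448.8, -185.2, 77.3], 0.6), ([622.3, 118.0, 62.7], 0.81)]
scene red mean [nan nan nan] [([544.8, -135.1, 43.0], 0.81), ([621.5, 125.4, 61.4], 0.98)]
tcp stand 101.1 -65.3 50.8 [0.2 0.8 1. ] 7.8667
```

View pics/a5.png

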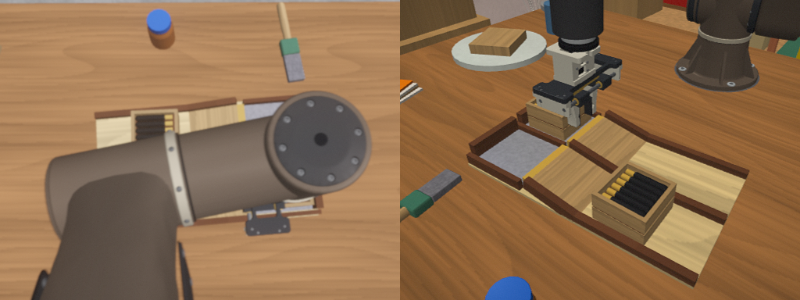

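The crate looks dropped and level. Backing off straight, then up, to inspect it.

>>> {"api": "step_arm", "payload": {"series": [[[-0.008,0.1,0,0],[-0.017,0.2,0.03,0],[-0.025,0.3,0.1,0],[-0.035,0.4,0.3,0],[-0.04,0.5,0.5,0]]]}}

```text
clock: 8.58
ee_pos: [481.7, -19.1, 126.1]
tcp_rot: [2.311, -2.124, -0.002]
wrist_force: [1.5, 0.1, 0.5]
opening: 0.448
```

>>> {"api": "step_arm", "payload": {"series": [[[0,0.2,0.2,0],[0,0.4,0.4,0],[0,0.6,0.6,0],[0,0.8,0.6,0],[0,1,0.6,0]]]}}

```text
clock: 9.0
ee_pos: [483.7, 132.8, 218.9]
tcp_rot: [-2.31, 2.122, -0.002]
wrist_force: [0.2, -0.3, -0.4]
opening: 0.451
```

>>> {"api": "step_arm", "payload": {"series": [[[0,0.2,0,0],[0,0.4,0,0],[0,0.6,0,0],[0,0.8,0,0],[0,1,0,0]]]}}

```text
clock: 9.42
ee_pos: [482.5, 282.1, 216.3]
tcp_rot: [-2.313, 2.125, -0.0]
wrist_force: [0.8, 0.4, 0.2]
opening: 0.446
```

```bash
python3 look.py a6; python3 - <<'E'
from h import *
a=np.radians(-85.2);c,s=np.cos(a),np.sin(a)
for n in("top","scene"):
    p=eyes.camera(n);X=cloud(p).reshape(-1,3)
    dx=X[:,0]-545.6;dy=X[:,1]-10.5;S=np.c_[c*dx+s*dy,-s*dx+c*dy,X[:,2]]
    for zl in(60,68):
        m=(S[:,0]>60)&(S[:,0]<245)&(S[:,1]>-130)&(S[:,1]<0)&(S[:,2]>zl)&(S[:,2]<100)
        r=cv2.minAreaRect(S[m][:,:2].astype(np.float32)); print(n,zl,m.sum(),r)
    # plane tilt of top rim
    T=S[m]; A=np.c_[T[:,0]-160,T[:,1]+65,np.ones(len(T))]; print(np.linalg.lstsq(A,T[:,2],rcond=None)[0].round(3), np.percentile(T[:,2],[50,95]))
E
```

```text
top red mean [ 493.2 -147.4   75.1] [([490.3, -154.0, 73.5], 0.88), ([594.3, 110.5, 62.2], 0.56)]
scene red mean [ 493.9 -148.2   73.3] [([516.4, -139.6, 69.8], 0.56), ([623.6, 128.5, 60.7], 0.93)]
tcp stand -276.0 -40.2 216.3 [0.8 0.4 0.2] 9.4167
top 60 3953 ((163.8907470703125, -65.01964569091797), (100.01094055175781, 101.39586639404297), 89.94154357910156)
top 68 3438 ((163.8907470703125, -65.01964569091797), (100.01094055175781, 101.39586639404297), 89.94154357910156)
[-0.0000e+00  1.0000e-03  7.3634e+01] [73.44662091 77.93225983]
scene 60 2554 ((163.3723907470703, -64.26139831542969), (103.11947631835938, 102.90966796875), 89.79635620117188)
scene 68 2200 ((163.46633911132812, -64.41659545898438), (102.82173156738281, 102.86292266845703), 89.94953918457031)
[-4.0000e-03 -1.0000e-03  7.4069e+01] [74.03415835 78.09723555]
```

View pics/a6.png

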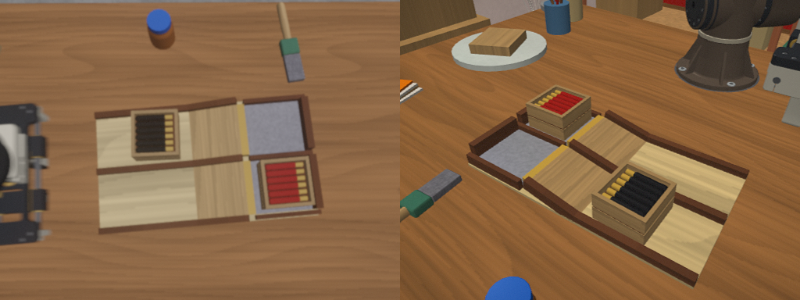

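The red crate is parked, with its centre at stand x≈164, which puts its trailing face about 13 mm beyond the lip edge. Its rim is at z=78 and level, the black crate hasn't moved, and the arm is clear.

```bash
python3 -c "
from rig import manip
print(manip.close_job())"
```

```text
the job is handed in; nothing more can be done
None
```

I pushed the red-handled crate up its own lane with the partly opened fingers, over the brass lip and into the bay. I then backed the arm away and handed the job in, with the clock at about 9.5 s of the 35 s allowed.

- **Red crate:** both cameras put its centre at stand x ≈ 164, y ≈ -65 mm, so its trailing face is about 13 mm past the lip edge. The rim is at z ≈ 78 mm and level, which means it is sitting flat in the bay.
- **Black crate:** in the last pictures it stands where it started, judged by eye and the detector; I did not re-measure it from the depth data.
- **Forces:** the wrist force I read after each move was at most about 3 N.
- **Disagreement:** the detector's positions differed between the scene and top cameras by 20–40 mm. I relied on the depth data instead, where the two cameras agreed to within about 1 mm on the stand and on the parked crate.

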